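# Lift the till out of the stamp chest and hold it level

## Robot

A 6-joint arm with a two-finger parallel gripper is mounted at the origin on a cart in front of the work surface, level with it; the furniture and walls round the work are solid. World frame = base frame: x ahead of the robot, y to its left, z up, the work surface at z = 0. Lengths are in m, angles in rad, forces in N, time in s.
With the tool pointing down it reaches from about 0.425 to 0.95 m from the base axis. Payload 3.5 kg.
Tool frame: the origin (TCP) lies midway between the tips of the shut fingers; the grasp point (between the pads) lies 19 mm behind it; z points along the fingers, y is the line along which they close (so a half turn about z gives the same grasp; the last joint's range is limited). The gripper opens to 85 mm and grips with 20 to 120 N. Pads are 22 mm wide; open, the fingers measure 114 mm over their backs; the gripper's body (76 mm by 85 mm) begins 54 mm behind the grasp point. The pads swing forward as they close: fully open they stand 13 mm farther back than shut.
Start: joints at [-1.4, 0.286, 1.577, -0, 1.279, -0.15], TCP at [0.213, -0.641, 0.231] pointing down, gripper open.
Joint ranges: [-2.77, 2.77], [-0.9, 2.22], [0.21, 2.48], [-1.53, 4.67], [0.24, 2.81], [-2.84, 2.84]. Speed limits (rad/s): [2.79, 2.79, 3.14, 3.14, 3.14, 3.14].

## Interface

Orientations are given as a unit quaternion [x, y, z, w].
In Python, from plant import get_state, read_camera, ctrl gives the robot as it stands.
- The arm moves only by the shell command python3 -m crank 'ROWS' [FORCE]. ROWS is JSON, a list of rows, each a list of 3 entries, a list of its own where there are three numbers: the shift along the tool's x, y, z in mm, then the turn about the tool's z in degrees, then the closure in counts, from 0 (fully open) to 255 (shut). In form: [[[tx, ty, tz], yaw, claw], ...]. A call has 1 to 10 rows; each row is the pose to reach, as a shift and turn from the pose commanded when the call began, along the tool's axes at that moment; what a row does not reach only later rows make up. A row lasts 1/10 s, in which the tool goes at most 50 mm and 8.59 degrees, less where a joint would pass 70% of its speed; a pose out of reach is approached as far as the arm can. A call with a gripper value outside its range is refused whole. The fingers move at their own pace and stop on an object; FORCE is the grip in N (left out, the last holds). Time passes only in rows, so rows that repeat a pose let the fingers close. It gives the time, the measured TCP pose, the force, the opening and the grip force at its end, in the units of the state.
- get_state(): the state, without advancing time (a new reading comes with each control period).
- read_camera(name): name is "side" or "top" or "wrist"; returns a dict with "frame" (480x640x3 uint8, blue, green, red), "range_z" (480x640 float32, m along the optical axis (not along the pixel's ray), 0 where there is no reading), "vfov" (degrees; the focal length in pixels is half the picture's height over the tangent of half this angle, whatever the lens; pixels are square), "cx", "cy" (the principal point, pixels), "k1" (the pictures are not rectified: a ray, as slopes to the right and down, at radius r is drawn at 1 + k1 r^2 times it, then the intrinsics apply), "origin" and "orientation" of the camera in the world. Camera axes: x right, y down, z forward; pixel columns grow to the right and rows downward; lengths in m; the calibration is good to about 2 mm. A picture is of the moment at which its call begins.
- ctrl.sign_off(): hands the job in; it is judged then, once.
The state is a dict: "time": time; "qpos": joint angles; "dq": joint speeds; "joint_efforts": joint torques, N m; "eef_pos": TCP position; "tcp_rot": TCP orientation; "contact_force": force on the tool from outside, world axes, zero at the start; "wrist_torque": the same for the moment, N m; "opening": opening from 0.0 (shut) to 1.0 (fully open); "finger_force": force on a finger pad.
Only numpy, scipy, OpenCV 4.12 (cv2) and the standard library are available. Lean on these libraries where they do the work, as an engineer would, in place of code of your own. Each camera call takes 0.05 s, during which the arm holds its last target. There are 200 camera calls.

## Task

The stamps I need are at the bottom of the wooden stamp chest, under its lift-out till. Swing the half-open lid all the way back, then take the till by its handle, draw it straight up out of the chest with everything in it, and keep holding it still and level, at least ten centimetres above the rim of the chest, so that I can reach in underneath. Finish while still holding it up, and leave the other things on the table alone.

Things in the scene. Friction and masses are not known exactly. Their poses are not given: they have to be found in the camera images.
- chest: open-topped beech box, fixed to the table, 140 (x) x 190 (y) x 96 mm high outside, walls 7 mm, so 126 x 176 mm inside; origin at the centre of its underside on the table. Its own x points from the front to the hinged back. The lid is hinged on the top of the back wall. Ledges 40 mm above the table along the two short (y) walls carry the till; four block stamps lie below on the bottom.
- lid (a joint): angle of the chest's lid in rad: 0 closed, 1.57 upright, 1.83 fully back at its stop. Stiff hinge (0.28 N m of friction, about 2 N at the free edge): the lid stays where it is left. The lid is a board 144 mm from hinge to free edge, 194 mm wide, 10 mm thick; the hinge line lies in the chest's frame at x = +70, z = 96 mm, along y. It starts about half open (0.6 to 1.1), over the till.
- lid_edge (a point): middle of the lid's free edge on its inner (under) face, 144 mm from the hinge line; its z axis is square to the lid, pointing out of its outer (upper) face, its x axis points along the lid to the hinge. Here a finger lip 34 mm wide and 7 mm thick sticks out 6 mm from the edge
- till: loose lift-out wooden tray, 120 (x) x 170 (y) mm, outer walls 26 mm high, floor 4 mm, about 0.17 kg empty and 0.3 kg loaded; it sits in the chest with 3 mm of play all round, its underside 40 mm above the table, its axes along the chest's. Origin at the centre of its underside, z up. A handle board 12 mm thick stands along x down its middle, 52 mm high, with a hand slot through it and a grip bar on top; it parts the till into two open bays.
- till_grip (a point): centre of the till's grip bar, 43 mm above the till's underside: the bar is 108 mm long (x), 12 mm thick (y) and 18 mm high (its top 52 mm above the till's underside, 4 mm below the rim of the chest); axes as the till's. Take it across y from above; there is nothing higher than the things in the till (26 mm above its underside at most) within 80 mm on either side of it
- pad: black ink pad 54 x 72 x 12 mm, 0.06 kg, lying loose in the till's left (+y) bay; origin at the centre of its underside
- tin: small pale round tin 39 mm across, 16 mm high, 0.045 kg, loose in the till's right (-y) bay; origin at the centre of its underside
- block: wooden block stamp 40 x 52 x 20 mm, 0.03 kg, loose in the till's right (-y) bay nearer the front; origin at the centre of its underside
- jar: amber candle jar 57 mm across, 63 mm high, standing on the table left of the chest; to be left alone
- knob_stamp: wooden stamp with a turned handle, 35 x 43 x 74 mm, standing on the table to the right of and behind the chest; to be left alone
- glue: grey-green glue stick 27 mm across, 87 mm high, standing on the table behind and left of the chest; to be left alone
Mind the look-alikes: they are no part of the job. Several things have the shape of the pad; the one meant has the colours described above.

How it is judged:
By the outcome, as a careful person would: the job done as asked, in the order asked, and still so for the second after the job is handed in, while the arm keeps its last pose, push and grip.
It also fails if it takes over 48 s, if anything falls off the work surface, if the arm or the gripper's body presses on something with over 40 N, if the wrist force passes 120 N, or if a joint passes its speed limit or range.

## Working session

There is one attempt and no reset: what is moved stays moved. The work goes in short steps, Python scripts to look and compute and a shell command to move; the robot and the scene stay as the last step left them, time stands still between calls to the robot, and variables do not carry over. Pictures are saved under pics/ and viewed, at most 10 in all, crops included, and the job is handed in when it is done.

```bash
mkdir -p pics; ls; cat > h.py <<'E'
import numpy as np, cv2
from scipy.spatial.transform import Rotation as R
from plant import get_state, read_camera, ctrl
def cam(n):
    c=read_camera(n); c['f']=240/np.tan(np.radians(c['vfov'])/2); c['R']=R.from_quat(c['orientation']).as_matrix(); return c
def cloud(c):
    K=np.array([[c['f'],0,c['cx']],[0,c['f'],c['cy']],[0,0,1]])
    v,u=np.mgrid[0:480,0:640]
    p=cv2.undistortPoints(np.stack([u,v],-1).reshape(-1,1,2).astype(np.float64),K,np.array([c['k1'],0,0,0,0])).reshape(480,640,2)
    z=c['range_z'][...,None]
    P=np.concatenate([p*z,z],-1)@c['R'].T+np.array(c['origin'])
    P[c['range_z']==0]=np.nan
    return P
E
python3 - <<'E'
from h import *
for n in('side','top'):
    c=cam(n); cv2.imwrite(f'pics/{n}0.png',c['frame']); np.savez(f'{n}0.npz',P=cloud(c),F=c['frame']); print(n,c['origin'],c['vfov'],c['k1'],(c['range_z']>0).mean())
print(get_state())
E
```

```text
pics
side [ 0.40966935 -0.62328915  0.57588059] 48.7265687777025 -0.026327358766193115 0.99599609375
top [0.43046315 0.04192387 1.0626523 ] 46.34562280844387 -0.1768359303163803 0.99599609375
{'time': 0.1, 'qpos': array([-1.39999354e+00,  2.87118851e-01,  1.57803464e+00,  1.55102584e-05,
        1.27861167e+00, -1.49953359e-01]), 'dq': array([-2.48071074e-04, -2.09455561e-03, -3.77770051e-03,  6.20364781e-05,
       -1.29643475e-03, -6.53815761e-05]), 'joint_efforts': array([ 6.10160641e-04, -4.07297730e+01, -2.93699670e+01, -1.77256488e-04,
        3.40000748e-03,  1.73835333e-07]), 'eef_pos': array([ 0.21277566, -0.63995722,  0.23005546]), 'tcp_rot': array([ 9.87166754e-01,  1.59689132e-01, -3.90008485e-06, -1.08627339e-03]), 'contact_force': array([ 0.55646506,  0.67450163, -1.0136376 ]), 'wrist_torque': array([ 0.01344333, -0.01176048,  0.00982872]), 'finger_force': 0.0, 'opening': 0.9963510850398748}
```

View pics/side0.png

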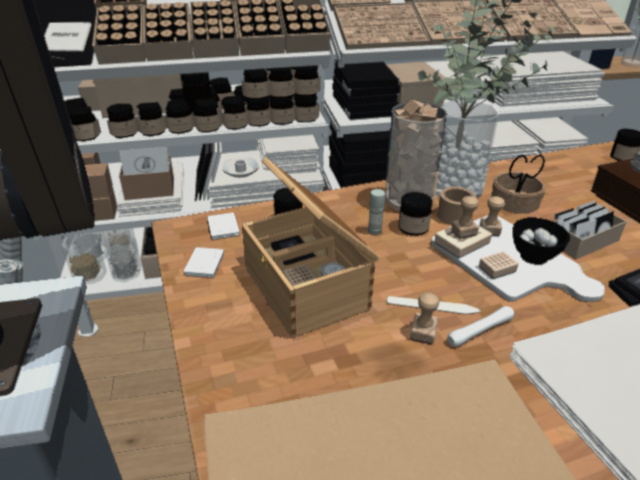

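View pics/top0.png

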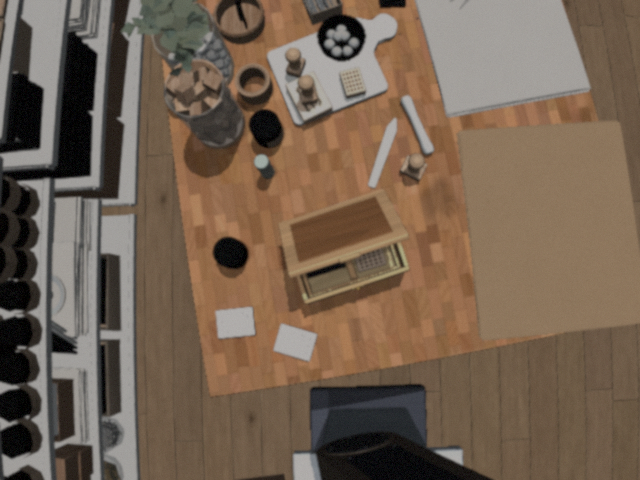

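The side view shows the chest at about (310,265), with its lid leaning back and its free edge at about (265,160). The top view shows the lid at about (345,230), the open front at (350,275) with the front rim along (305,298)-(408,268), the glue stick at (264,165), the jar at (230,252) and the knob stamp at (413,165).

```bash
python3 - <<'E'
from h import *
P=np.load('top0.npz')['P']; S=np.load('side0.npz')['P']
for n,A,uv in(('top',P,[(345,230),(305,298),(408,268),(264,165),(230,252),(413,165),(282,238),(388,195),(287,268),(403,235)]),('side',S,[(310,265),(267,162),(245,220),(295,265),(376,255),(425,300)])):
    for u,v in uv: print(n,u,v,A[v,u].round(3))
# lid plane from top
q=P[205:255,300:390].reshape(-1,3); q=q[~np.isnan(q).any(1)&(q[:,2]>.09)]
for _ in range(4):
    m=q.mean(0); n=np.linalg.svd(q-m,full_matrices=False)[2][2]; n*=np.sign(n[2]); d=(q-m)@n; q=q[abs(d)<max(.002,1.5*d.std())]
print('lid n',n,'ang',np.degrees(np.arccos(n[2])),'heading n',np.degrees(np.arctan2(-n[1],-n[0])),m,d.std(),len(q))
def rims(A,nm,box):
    M=(A[...,2]>.091)&(A[...,2]<.101)
    b=np.zeros_like(M); b[box]=1; M&=b
    p=A[M]; print(nm,len(p)); r=cv2.minAreaRect(p[:,:2].astype(np.float32)*1000); print(r, cv2.boxPoints(r).round(0).tolist())
rims(P,'top',np.s_[255:305,290:412]); rims(S,'side',np.s_[200:290,240:380])
E
```

```text
top 345 230 [0.547 0.047 0.166]
top 305 298 [0.441 0.119 0.098]
top 408 268 [ 0.487 -0.059  0.096]
top 264 165 [0.68  0.189 0.088]
top 230 252 [0.528 0.257 0.061]
top 413 165 [ 0.674 -0.08   0.07 ]
top 282 238 [0.541 0.152 0.14 ]
top 388 195 [ 0.634 -0.037 -0.   ]
top 287 268 [0.5   0.16  0.001]
top 403 235 [ 0.531 -0.042  0.207]
side 310 265 [0.534 0.048 0.051]
side 267 162 [0.48  0.123 0.204]
side 245 220 [0.444 0.283 0.   ]
side 295 265 [0.509 0.046 0.056]
side 376 255 [ 0.619 -0.023  0.111]
side 425 300 [ 0.675 -0.091  0.073]
lid n [0.69668917 0.20356823 0.68788383] ang 46.53717143977732 heading n -163.7119665225607 [0.54957262 0.04901718 0.16384364] 0.0008873221054533448 3676
top 707
((482.387939453125, 35.739784240722656), (50.84798049926758, 188.96688842773438), 16.165775299072266) [[432.0, 119.0], [484.0, -62.0], [533.0, -48.0], [481.0, 134.0]]
side 1424
((524.8563842773438, 49.45353698730469), (142.03543090820312, 193.3794403076172), 16.420455932617188) [[429.0, 122.0], [484.0, -63.0], [620.0, -23.0], [566.0, 162.0]]
```

Chest: centre ≈ (0.525, 0.049), heading 16.3°. The front and side rims and the lid normal all agree. The lid is at ≈ 0.81 rad, with its edge at z ≈ 0.20. I'll approach in front of the lip with the fingers shut, keeping tool x along the chest's x.

```bash
python3 -m crank '[[[320,-274,0],2.1,255],[[320,-274,0],2.1,255],[[320,-274,0],2.1,255],[[320,-274,0],2.1,255],[[320,-274,0],2.1,255],[[320,-274,0],2.1,255],[[320,-274,0],2.1,255],[[320,-274,0],2.1,255],[[320,-274,0],2.1,255],[[320,-274,0],2.1,255]]' 40
cat >> h.py <<'E'
def togo(*t):
    s=get_state(); M=R.from_quat(s['tcp_rot']).as_matrix(); print('t',s['time'],'heading',np.degrees(np.arctan2(M[1,0],M[0,0])).round(2),'go mm',(1000*M.T@(np.array(t)-s['eef_pos'])).round(1))
C=np.array([.525,.049,0]); e=np.array([.960,.281,0]); l=np.array([-.281,.960,0])
E
python3 -c "
from h import *
p=C-.065*e; p[2]=.185; print(p); togo(*p)"
```

```text
time: 1.1
eef_pos: [0.431, -0.2769, 0.2309]
tcp_rot: [0.99, 0.144, -0.0, -0.001]
contact_force: [0.3, -1.1, 0.0]
opening: -0.001
finger_force: 0.0
[0.4626   0.030735 0.185   ]
t 1.1 heading 16.54 go mm [ 117.9 -285.9   46.2]
```

```bash
python3 -m crank '[[[118,-286,46],0,255],[[118,-286,46],0,255],[[118,-286,46],0,255],[[118,-286,46],0,255],[[118,-286,46],0,255],[[118,-286,46],0,255],[[118,-286,46],0,255],[[118,-286,46],0,255],[[118,-286,46],0,255]]'
python3 - <<'E'
from h import *
p=C-.065*e; p[2]=.185; togo(*p)
c=cam('side'); cv2.imwrite('pics/side1.png',c['frame'])
E
```

```text
time: 2.0
eef_pos: [0.4635, 0.0267, 0.1854]
tcp_rot: [0.99, 0.141, -0.0, 0.0]
contact_force: [-0.9, -0.8, 0.6]
opening: 0.002
finger_force: 0.0
t 2.0 heading 16.25 go mm [ 0.3 -4.1  0.4]
```

View pics/side1.png

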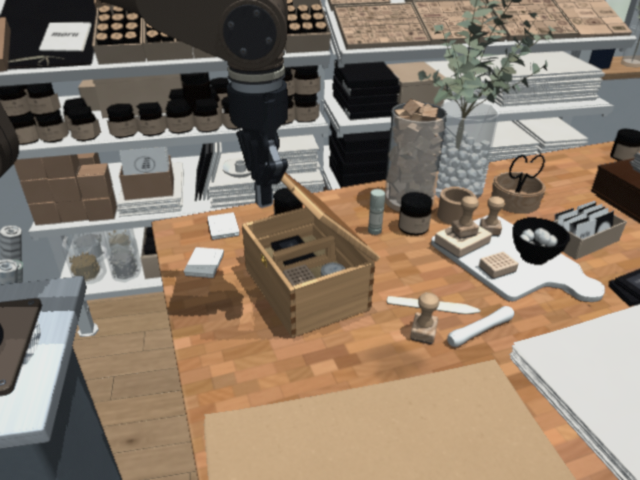

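The fingers (263,195) stand just in front of the lid's free edge (285,180). Now I'll push back slowly.

```bash
python3 -m crank '[[[12,0,0],0,255],[[24,0,0],0,255],[[36,0,0],0,255],[[48,0,0],0,255],[[60,0,-2],0,255],[[72,0,-4],0,255],[[84,0,-6],0,255],[[94,0,-8],0,255],[[104,0,-8],0,255],[[114,0,-8],0,255]]'
python3 -m crank '[[[6,0,0],0,255],[[12,0,0],0,255],[[18,0,0],0,255],[[24,0,0],0,255],[[27,0,0],0,255],[[29,0,0],0,255],[[29,0,0],0,255]]'
python3 -c "
from h import *
p=C+.084*e; p[2]=.19; togo(*p)
P=cloud(cam('side')); S=(P-C); a=S@e; b=S@l; z=P[...,2]
m=(a>.03)&(a<.16)&(abs(b)<.09)&(z>.12)&(z<.24); m&=abs(b)>.05
q=np.c_[a[m],z[m]]
print(len(q)); print([(zz,np.median(q[abs(q[:,1]-zz)<.004,0]).round(4)) for zz in (.12,.14,.16,.18,.2,.22,.235)])"
```

```text
time: 3.05
eef_pos: [0.5785, 0.0595, 0.2014]
tcp_rot: [0.99, 0.141, 0.007, 0.001]
contact_force: [-1.6, -0.2, 1.6]
opening: -0.005
finger_force: 0.0
time: 3.75
eef_pos: [0.6006, 0.068, 0.1925]
tcp_rot: [0.99, 0.141, -0.0, -0.0]
contact_force: [-0.4, -1.2, -0.1]
opening: 0.004
finger_force: 0.3
t 3.75 heading 16.26 go mm [ 6.1 -3.   2.5]
2141
[(0.12, np.float64(0.0759)), (0.14, np.float64(0.0792)), (0.16, np.float64(0.0825)), (0.18, np.float64(0.0858)), (0.2, np.float64(0.0893)), (0.22, np.float64(0.0927)), (0.235, np.float64(0.0963))]
```

The lid is at about 1.74 rad now, so I'll push on to the stop.

```bash
python3 -m crank '[[[3,0,0],0,255],[[6,0,0],0,255],[[8,0,0],0,255],[[10,0,0],0,255],[[11,0,0],0,255],[[12,0,0],0,255],[[12,0,0],0,255]]'
cat > lid.py <<'E'
from h import *
P=cloud(cam('side')); S=(P-C); a=S@e; b=S@l; z=P[...,2]
m=(a>.03)&(a<.16)&(abs(b)<.09)&(z>.12)&(z<.235); m&=abs(b)>.05
k=np.polyfit(z[m],a[m],1); r=a[m]-np.polyval(k,z[m]); g=abs(r)<.004; k=np.polyfit(z[m][g],a[m][g],1)
print('lid',np.pi/2+np.arctan(k[0]),g.sum()); print(get_state()['contact_force'])
E
python3 lid.py
```

```text
time: 4.5
eef_pos: [0.61, 0.0712, 0.1927]
tcp_rot: [0.99, 0.142, -0.003, 0.0]
contact_force: [-8.4, -2.3, 0.9]
opening: -0.0
finger_force: 4.2
lid 1.8315586475426553 2236
[-8.31421377 -2.21532607  1.04448882]
```

The lid is at its stop (1.83 rad, contact force about 8 N). I'll back off over the till with the fingers part open and look with the wrist camera.

```bash
python3 -m crank '[[[-45,2,0],0,255],[[-90,2,-10],0,100],[[-90,2,-10],0,100],[[-90,2,-10],0,100],[[-90,2,-10],0,100],[[-90,2,-10],0,100]]' 80
python3 lid.py
python3 - <<'E'
from h import *
c=cam('wrist'); cv2.imwrite('pics/w1.png',c['frame']); P=cloud(c); np.savez('w1.npz',P=P,F=c['frame'])
p=C.copy(); p[2]=.2; togo(*p)
a=(P-C)@e; b=(P-C)@l; z=P[...,2]
m=(abs(z-.092)<.004)&(abs(a)<.057)&(abs(b)<.03)
p=np.c_[a[m],b[m]]*1000
print('bar',m.sum(),cv2.minAreaRect(p.astype(np.float32)),np.median(z[m]))
E
```

```text
time: 5.15
eef_pos: [0.5277, 0.0445, 0.204]
tcp_rot: [0.99, 0.142, 0.001, 0.0]
contact_force: [-0.6, 0.1, 0.5]
opening: 0.605
finger_force: 0.0
lid 1.8324792083998136 2336
[-0.22905116  0.24924576 -0.03484344]
t 5.25 heading 16.3 go mm [-0.8 -5.   3.4]
bar 2728 ((2.2005081176757812, 1.5445280075073242), (106.75413513183594, 11.934300422668457), 0.21487678587436676) 0.09105457197932829
```

View pics/w1.png

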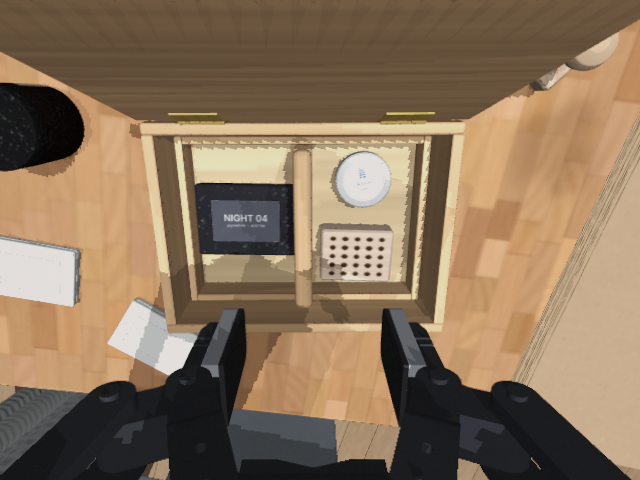

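The wrist view shows the lid fully back, the bar along (303,150)-(303,305), the pad at (247,218), the tin at (363,180) and the block at (356,252). The measured bar is 107 x 12 mm at z = 0.091, which fits. I'll descend on it.

```bash
python3 -c "
from h import *
p=C+.003*e+.0015*l; p[2]=.070; togo(*p)"
```

```text
t 5.25 heading 16.3 go mm [  2.1  -6.5 133.4]
```

```bash
python3 -m crank '[[[2,-6,40],0,100],[[2,-6,75],0,100],[[2,-6,105],0,100],[[2,-6,105],0,100],[[2,-6,105],0,100]]'; python3 -c "
from h import *
p=C+.003*e+.0015*l; p[2]=.070; togo(*p)"
```

```text
time: 5.75
eef_pos: [0.5268, 0.0507, 0.0983]
tcp_rot: [0.99, 0.142, -0.0, -0.0]
contact_force: [0.6, 0.6, 0.2]
opening: 0.608
finger_force: 0.0
t 5.75 heading 16.29 go mm [ 0.9 -0.3 28.3]
```

```bash
python3 -m crank '[[[1,0,15],0,100],[[1,0,28],0,100],[[1,0,28],0,100],[[1,0,28],0,140],[[1,0,28],0,180],[[1,0,28],0,215],[[1,0,28],0,255],[[1,0,28],0,255],[[1,0,28],0,255],[[1,0,28],0,255]]' 80; python3 -c "
from h import *
p=C+.003*e+.0015*l; p[2]=.070; togo(*p)"
```

```text
time: 6.75
eef_pos: [0.5279, 0.0509, 0.0712]
tcp_rot: [0.99, 0.142, 0.001, 0.0]
contact_force: [-1.3, 0.3, 5.0]
opening: 0.121
finger_force: 79.7
t 6.75 heading 16.28 go mm [-0.3 -0.5  1.2]
```

```bash
python3 -m crank '[[[0,0,-3],0,255],[[0,0,-6],0,255],[[0,0,-10],0,255],[[0,0,-15],0,255],[[0,0,-20],0,255],[[0,0,-25],0,255],[[0,0,-30],0,255],[[0,0,-30],0,255]]'; python3 - <<'E'
from h import *
c=cam('side'); cv2.imwrite('pics/s2.png',cv2.resize(c['frame'][150:350,180:430],None,fx=3,fy=3))
E
```

```text
time: 7.55
eef_pos: [0.5281, 0.0509, 0.1015]
tcp_rot: [0.99, 0.142, 0.001, 0.0]
contact_force: [1.1, 1.1, -2.9]
opening: 0.123
finger_force: 78.6
```

View pics/s2.png

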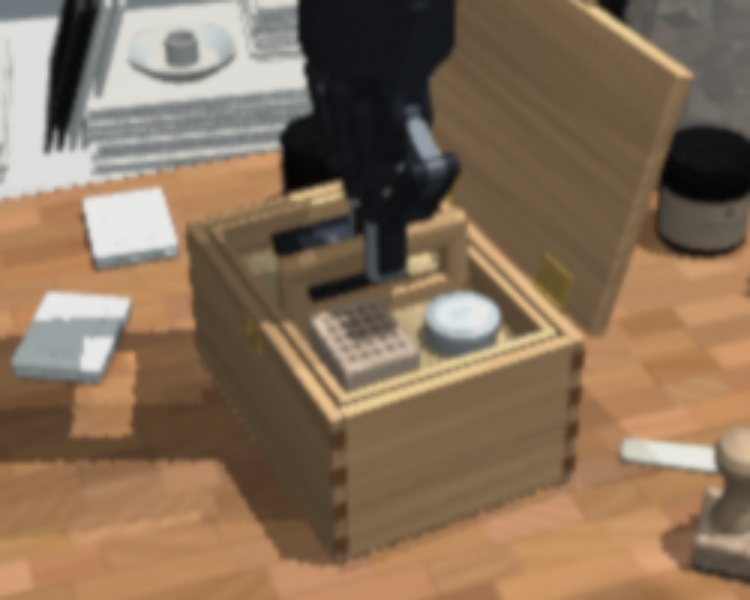

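The till is rising level, with the block (365,340) and tin (462,322) still in it and the weight (2.9 N) carried. I'll lift it the rest of the way gently.

```bash
python3 -m crank '[[[0,0,-8],0,255],[[0,0,-20],0,255],[[0,0,-34],0,255],[[0,0,-48],0,255],[[0,0,-62],0,255],[[0,0,-76],0,255],[[0,0,-90],0,255],[[0,0,-100],0,255],[[0,0,-106],0,255],[[0,0,-108],0,255]]' && python3 -m crank '[[[0,0,-6],0,255],[[0,0,-16],0,255],[[0,0,-28],0,255],[[0,0,-38],0,255],[[0,0,-44],0,255],[[0,0,-46],0,255],[[0,0,-46],0,255],[[0,0,-46],0,255],[[0,0,-46],0,255]]'
python3 lid.py
python3 - <<'E'
from h import *
c=cam('side'); cv2.imwrite('pics/s3.png',cv2.resize(c['frame'][60:340,150:470],None,fx=2,fy=2))
P=cloud(c); a=(P-C)@e; b=(P-C)@l; z=P[...,2]
m=(abs(a)<.062)&(b<-.075)&(b>-.095)&(z>.15)&(z<.3)
print('till right wall z',np.percentile(z[m],[1,50,99]))
for lo in (-.058,-.03,0,.03,.045):
    k=m&(a>lo)&(a<lo+.013); print(lo,np.percentile(z[k],[3,97]).round(4),k.sum())
m=(a<-.05)&(a>-.07)&(abs(b)<.085)&(z>.15)&(z<.3)
for lo in (-.08,-.05,0,.05,.07):
    k=m&(b>lo)&(b<lo+.013); print('front b',lo,np.percentile(z[k],[3,97]).round(4) if k.any() else None,k.sum())
print(get_state()['time'],get_state()['contact_force'])
E
```

```text
time: 8.6
eef_pos: [0.5276, 0.0509, 0.2091]
tcp_rot: [0.99, 0.142, 0.0, 0.0]
contact_force: [-0.0, 0.2, -2.8]
opening: 0.119
finger_force: 78.6
time: 9.5
eef_pos: [0.527, 0.0509, 0.2536]
tcp_rot: [0.99, 0.142, -0.001, -0.0]
contact_force: [-0.3, -0.3, -2.9]
opening: 0.119
finger_force: 78.6
lid 1.8138250931458404 628
[-0.17763118  0.08990341 -2.08286786]
till right wall z [0.22311368 0.23739821 0.24915103]
-0.058 [0.224  0.2488] 187
-0.03 [0.2237 0.2487] 171
0 [0.2242 0.2489] 162
0.03 [0.224  0.2485] 157
0.045 [0.2236 0.2487] 153
front b -0.08 [0.2241 0.2491] 94
front b -0.05 [0.2246 0.2489] 79
front b 0 [0.224  0.2724] 93
front b 0.05 [0.2238 0.2492] 60
front b 0.07 [0.2257 0.2487] 66
9.6 [ 0.78395996  0.62399596 -3.37025203]
```

View pics/s3.png

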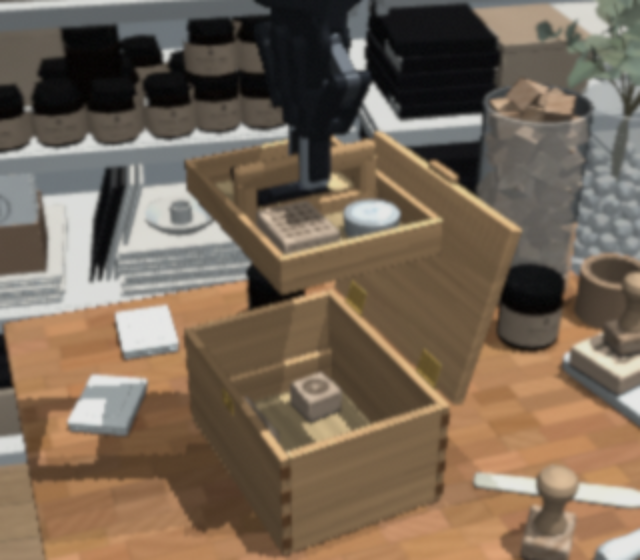

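The till hangs level, with its underside at 0.223 m, 127 mm above the rim. The block and tin are in it, the lid is back, and the stamps below are uncovered. Everything is still, so I'm handing in.

```bash
python3 -m crank '[[[0,0,0],0,255],[[0,0,0],0,255],[[0,0,0],0,255]]'; python3 -c "
from plant import ctrl
print(ctrl.sign_off())"
```

```text
time: 9.9
eef_pos: [0.5274, 0.0509, 0.2543]
tcp_rot: [0.99, 0.142, -0.0, -0.0]
contact_force: [-0.1, -0.1, -2.7]
opening: 0.123
finger_force: 78.6
the job is handed in; nothing more can be done
None
```

I swung the lid back to its stop and am holding the loaded till level and still, about 127 mm above the chest rim; the job was handed in at 9.9 s.

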